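Vent the leak-test fixture and pack the cartridges

TASK

The cartridge in the leak-test fixture is still under pressure: swing the toggle clamp over onto it, then unscrew the valve's knurled lock nut all the way (it stays on the valve) and press the freed valve tip fully down to vent it, all with the clamp on. Let the tip come up, swing the clamp back past upright so that it stays open, and only then take the cartridge out. Stand this and every other cartridge on the bench upright in the blue crate, one to a cell, setting them down rather than dropping them; leave those already in the crate standing in cells and leave the other things on the bench alone.

Things in the scene. Friction and masses are not known exactly. Their poses are not given: they have to be found in the camera images.
- fixture: leak-test fixture bolted to the bench: 8 mm grey plate, 220 x 220 mm, centred at x = 15, y = 0 mm of its frame. Origin on the bench; x points away from the robot at yaw 0. In its frame (mm): nest at (0, 50), red clamp stand at (79, 50) up to z = 132, valve axis at (-20, -65), dial gauge at (55, -65), 48 wide, up to z = 102.
- nest (a point): centre of the floor of the nest (black disc 12 mm above the bench, between four brass posts that reach 26 mm above the bench and leave a cartridge about 2.5 mm of play); the cartridge under test stands here, its top 102 mm above the bench.
- clamp (a joint): toggle clamp arm, rad: 0 = level, pointing to the fixture's -x, rubber pad lying on the cartridge in the nest; grows as it swings up and back towards the fixture's +x; 1.57 = straight up (on either side it falls away slowly by its own weight); 2.0 = back stop. Starts near the back stop. Moves with less than 3 N at the bar.
- clamp_hinge (a point): the clamp's hinge axis (along the fixture's y), 120 mm above the bench, at (75, 50) mm in the fixture's frame.
- clamp_bar (a point): centre of the red cross bar at the arm's end: round, 14 mm thick, 110 mm long, parallel to the fixture's y, 150 mm from the hinge axis. The 14 mm wide arm meets it in the middle; both halves, 7 to 55 mm from its centre, are free to pinch. At joint angle a it lies 150 cos a mm to the fixture's -x of the hinge and 150 sin a mm above it.
- nut (a joint): knurled brass lock nut on the bleed valve, rad: 0 = screwed right down, grows as it is unscrewed (anticlockwise seen from above), 4.5 = fully unscrewed, against its stop; starts between 0 and 0.35. It stays where it is left, needs about 0.07 N m, and climbs 1.8 mm per rad (steep thread). It stays on the valve.
- nut_grip (a point): centre of the lock nut (26 mm in diameter, 18 mm high, so 9 mm above and below this point), about 69 mm above the bench when screwed down, axis vertical. Below it is a thin neck 20 mm in diameter down to 45 mm above the bench, then the blue valve body 44 mm in diameter.
- pin (a joint): valve pin (the tip that sticks up through the nut), m pressed down: 0 = up, 0.006 = fully down. Spring return, about 2.4 N to start and 6 N fully down. While the lock nut is screwed down the pin cannot be pressed; it can go down only as far as the nut has climbed.
- valve_tip (a point): centre of the flat top of the valve pin, 10 mm in diameter, 104 mm above the bench when up; pressed from above.
- crate: blue divided crate fixed to the bench, 172 x 256 mm outside, 50 mm high, 4 mm walls, dividers and floor; 2 cells along its x by 3 along its y, each 80 x 80 mm, so the cell centres lie at x = -42 and +42 mm and y = -84, 0 and +84 mm in its frame. Origin under its centre, on the bench; the cells' floor is 4 mm above the bench.
- cart_test: the cartridge under test, standing in the nest at the start: pale aluminium cartridge, upright, 90 mm tall: a plain round body 44 mm in diameter with a teal cap, on a heavy dark foot 60 mm in diameter and 12 mm high; about 0.25 kg; origin at the centre of its underside, z along its axis. 
- cart_a: loose cartridge standing on the bench between fixture and crate, absent (None) in some starts: pale aluminium cartridge, upright, 90 mm tall: a plain round body 44 mm in diameter with a teal cap, on a heavy dark foot 60 mm in diameter and 12 mm high; about 0.25 kg; origin at the centre of its underside, z along its axis. 
- cart_b: loose cartridge standing on the bench between fixture and crate, absent (None) in some starts: pale aluminium cartridge, upright, 90 mm tall: a plain round body 44 mm in diameter with a teal cap, on a heavy dark foot 60 mm in diameter and 12 mm high; about 0.25 kg; origin at the centre of its underside, z along its axis. 
- cart_c: loose cartridge standing on the bench between fixture and crate, absent (None) in some starts: pale aluminium cartridge, upright, 90 mm tall: a plain round body 44 mm in diameter with a teal cap, on a heavy dark foot 60 mm in diameter and 12 mm high; about 0.25 kg; origin at the centre of its underside, z along its axis. 
- packed_a: cartridge already standing in a corner cell of the crate, absent (None) in some starts: pale aluminium cartridge, upright, 90 mm tall: a plain round body 44 mm in diameter with a teal cap, on a heavy dark foot 60 mm in diameter and 12 mm high; about 0.25 kg; origin at the centre of its underside, z along its axis. 
- packed_b: cartridge already standing in a corner cell of the crate, absent (None) in some starts: pale aluminium cartridge, upright, 90 mm tall: a plain round body 44 mm in diameter with a teal cap, on a heavy dark foot 60 mm in diameter and 12 mm high; about 0.25 kg; origin at the centre of its underside, z along its axis. 
- screwdriver: bystander: screwdriver lying on the bench, about 200 mm long
- wrench: bystander: wrench lying on the bench
- cleaner: bystander: blue bottle with an orange cap, 60 mm in diameter, 150 mm tall
- tray: bystander: low red tray, 100 x 140 x 35 mm
- gasket: bystander: black rubber ring, 70 mm across, 12 mm high
- coupling: bystander: aluminium sleeve, 52 mm in diameter, 50 mm high
- caliper: bystander: caliper lying on the bench, 140 mm long

How it is judged:
On the way, in this order (a step that is already met when the one before it is completed fails the run):
1. the clamp lies on the cartridge in the nest (value of joint clamp below 0.1 rad and contact force between clamp and cart_test above 0.5 N and horizontal distance between cart_test and nest below 0.012 m), for 0.2 s.
2. the lock nut is unscrewed, with the clamp on (all of step 1 and value of joint nut above 3.9 rad), for 0.2 s.
3. the freed valve tip is pressed down, with the clamp on (all of step 1 and value of joint pin above 0.0045 m), for 0.2 s.
4. the clamp is swung back past upright, the cartridge still in the nest (value of joint clamp above 1.65 rad and value of joint pin below 0.0015 m and horizontal distance between cart_test and nest below 0.012 m and height (world z) of cart_test below 0.022 m), for 0.2 s.
At the end, for the whole second after the job is handed in: Every cartridge present stands upright (within 0.12 rad) and still on the floor of the crate, within 13 mm of a cell's centre along each side, one to a cell; the clamp is open (beyond 1.65 rad), the nut unscrewed (beyond 3.7 rad) and the valve tip up (within 1.5 mm) ((x of cart_test in the frame of crate between -0.055 and -0.029 m or x of cart_test in the frame of crate between 0.029 and 0.055 m) and (y of cart_test in the frame of crate between -0.097 and -0.071 m or y of cart_test in the frame of crate between -0.013 and 0.013 m or y of cart_test in the frame of crate between 0.071 and 0.097 m) and height (world z) of each of cart_test, cart_a, cart_b, cart_c, packed_a, packed_b below 0.012 m and angle between each of cart_test, cart_a, cart_b, cart_c, packed_a, packed_b's own z axis and vertical below 0.12 rad and linear speed of each of cart_test, cart_a, cart_b, cart_c, packed_a, packed_b below 0.03 m/s and (x of cart_a in the frame of crate between -0.055 and -0.029 m or x of cart_a in the frame of crate between 0.029 and 0.055 m) and (y of cart_a in the frame of crate between -0.097 and -0.071 m or y of cart_a in the frame of crate between -0.013 and 0.013 m or y of cart_a in the frame of crate between 0.071 and 0.097 m) and (x of cart_b in the frame of crate between -0.055 and -0.029 m or x of cart_b in the frame of crate between 0.029 and 0.055 m) and (y of cart_b in the frame of crate between -0.097 and -0.071 m or y of cart_b in the frame of crate between -0.013 and 0.013 m or y of cart_b in the frame of crate between 0.071 and 0.097 m) and (x of cart_c in the frame of crate between -0.055 and -0.029 m or x of cart_c in the frame of crate between 0.029 and 0.055 m) and (y of cart_c in the frame of crate between -0.097 and -0.071 m or y of cart_c in the frame of crate between -0.013 and 0.013 m or y of cart_c in the frame of crate between 0.071 and 0.097 m) and (x of packed_a in the frame of crate between -0.055 and -0.029 m or x of packed_a in the frame of crate between 0.029 and 0.055 m) and (y of packed_a in the frame of crate between -0.097 and -0.071 m or y of packed_a in the frame of crate between -0.013 and 0.013 m or y of packed_a in the frame of crate between 0.071 and 0.097 m) and (x of packed_b in the frame of crate between -0.055 and -0.029 m or x of packed_b in the frame of crate between 0.029 and 0.055 m) and (y of packed_b in the frame of crate between -0.097 and -0.071 m or y of packed_b in the frame of crate between -0.013 and 0.013 m or y of packed_b in the frame of crate between 0.071 and 0.097 m) and value of joint clamp above 1.65 rad and value of joint nut above 3.7 rad and value of joint pin below 0.0015 m); the robot touches nothing.
It fails at once if a bystander is shifted by more than 50 mm (distance of any of screwdriver, wrench, cleaner, tray, gasket, coupling, caliper from where it was at the start of the episode above 0.05 m).
It fails at once if a cartridge is dropped (falls free at more than 0.9 m/s) ((linear speed of cart_test above 0.9 m/s and contact force between the fingers and cart_test below 0.05 N) or (linear speed of cart_a above 0.9 m/s and contact force between the fingers and cart_a below 0.05 N) or (linear speed of cart_b above 0.9 m/s and contact force between the fingers and cart_b below 0.05 N) or (linear speed of cart_c above 0.9 m/s and contact force between the fingers and cart_c below 0.05 N) or (linear speed of packed_a above 0.9 m/s and contact force between the fingers and packed_a below 0.05 N) or (linear speed of packed_b above 0.9 m/s and contact force between the fingers and packed_b below 0.05 N)).
Of cart_a, cart_b, cart_c only 1 to 3 are there at a start; the rules pass over those that are not, and their reading is None.
Of packed_a, packed_b only 1 to 2 are there at a start; the rules pass over those that are not, and their reading is None.
At some moment in a run one of cart_a, cart_b, cart_c may be knocked a few centimetres aside while the robot is not near it.
It also fails if it takes over 210 s, if anything falls off the work surface, if the arm or the gripper's body presses on something with over 40 N, if the wrist force passes 120 N, or if a joint passes its speed limit or range.

ROBOT

A 6-joint arm with a two-finger parallel gripper is mounted at the origin on the work surface. World frame = base frame: x ahead of the robot, y to its left, z up, the work surface at z = 0. Lengths are in m, angles in rad, forces in N, time in s.
With the tool pointing down it reaches from about 0.375 to 0.9 m from the base axis. Payload 3.1 kg.
Tool frame: the origin (TCP) lies on the centre line of the jaws, within the pads' length; the fingertips stand robot.tip_reach ahead of it and the grasp point (between the pads) lies 8 mm behind it (robot.tip_reach is the distance from the TCP to the fingertips, in m); z points along the fingers, y is the line along which they close (so a half turn about z gives the same grasp; the last joint's range is limited). The gripper opens to 87 mm and grips with 3 to 60 N. Pads are 19 mm wide; open, the fingers measure 117 mm over their backs; the gripper's body (75 mm by 190 mm) begins 51 mm behind the grasp point.
Start: joints at [-1.29, 0.527, 1.433, -0, 1.181, -0.178], TCP at [0.277, -0.56, 0.234] pointing down, gripper open.
Joint ranges: [-3.08, 3.08], [-0.75, 2.2], [0.22, 2.44], [-1.43, 4.57], [0, 2.65], [-2.85, 2.85]. Speed limits (rad/s): [2.79, 2.79, 3.14, 3.14, 3.14, 3.14].

INTERFACE

Orientations are given as a unit quaternion [x, y, z, w].
In Python, from rig import robot gives the robot as it stands.
- The arm moves only by the tool jog_arm, never from a script. Its argument "motion" is one flat list of numbers, 7 for each row, row after row: the shift along the tool's x, y, z scaled (see below), then the turn, a rotation vector about the tool's x, y, z scaled (see below), then the gripper's target within -1 to 1 (shut at 1, half-way at 0, fully open at -1). In form: [x, y, z, rx, ry, rz, hand, x, y, z, rx, ry, rz, hand, ...]. A call has 1 to 12 rows; each row shifts and turns the commanded pose from where the row before left it, along the tool's axes as they then stand; what a row does not reach is not made up. The controller multiplies each number of a shift by 4 cm and each number of a turn by 4 degrees. A row lasts 1/8 s, in which the tool goes at most 62.5 mm and 10.7 degrees, less where a joint would pass 70% of its speed; a pose out of reach is approached as far as the arm can. A call with a number of a shift or a turn outside -1 to 1 is refused whole. A call with a gripper value outside its range is refused whole. The fingers move at their own pace and stop on an object; "grip_force" is the grip in N (left out, the last holds). Time passes only in rows, so rows that do not move let the fingers close. It gives the time, the measured TCP pose, the force, the opening and the grip force at its end, in the units of the state.
- robot.get_obs(): the state, without advancing time (a new reading comes with each control period).
- robot.camera(name): name is "scene" or "top"; returns the picture (420x560x3 uint8, blue, green, red); there is no depth.
- robot.calibration(name): a dict with "fx", "fy", "cx", "cy" (pixels), "R" (3x3) and "t" (3): a world point X has camera coordinates R X + t. Camera axes: x right, y down, z forward; pixel columns grow to the right and rows downward; lengths in m; the calibration is good to about 2 mm. A picture is of the moment at which its call begins. calibration takes no time and is no camera call.
- robot.hand_in(): hands the job in; it is judged then, once.
The state is a dict: "time": time; "q": joint angles; "joint_velocities": joint speeds; "joint_torque": joint torques, N m; "position": TCP position; "tool_rot": TCP orientation; "ft_force": force on the tool from outside, world axes, zero at the start; "moment": the same for the moment, N m; "grip_width": finger opening in m; "grip_force": force on a finger pad.
Only numpy, scipy, OpenCV 4.12 (cv2) and the standard library are available. Lean on these libraries where they do the work, as an engineer would, in place of code of your own. Each camera call takes 0.05 s, during which the arm holds its last target. There are 200 camera calls.

## Working session

There is one attempt and no reset: what is moved stays moved. The work goes in short steps, Python scripts to look and compute and a tool call to move; the robot and the scene stay as the last step left them, time stands still between calls to the robot, and variables do not carry over. Pictures are saved under pics/ and viewed, at most 14 in all, crops included, and the job is handed in when it is done.

Besides the shell and the picture viewer there is one more tool, called after "Call:" as a command line: name --argument value ..., lists and objects as JSON in quotes. jog_arm: Moves the arm, as the interface text tells. Shifts and turns lie within -1 to 1; 1 stands for 4 cm of shift or 4 degrees of turn. Its arguments: {"type":"object","properties":{"motion":{"type":"array","items":{"type":"number"}},"grip_force":{"type":"number"}},"required":["motion"]}

```bash
mkdir -p pics; ls; cat > h.py <<'E'
from rig import robot
import numpy as np, cv2
from scipy.spatial.transform import Rotation as Ro
def cal(n):
    c=robot.calibration(n); return c,np.array(c["R"]),np.array(c["t"])
def ray(n,u,v,z):
    c,R,t=cal(n); C=-R.T@t
    d=R.T@np.array([(u-c["cx"])/c["fx"],(v-c["cy"])/c["fy"],1]); return C+d*(z-C[2])/d[2]
def proj(n,X):
    c,R,t=cal(n); p=R@np.array(X)+t; return c["fx"]*p[0]/p[2]+c["cx"],c["fy"]*p[1]/p[2]+c["cy"]
E
python3 - <<'E'
from h import *
for n in("scene","top"):
    im=robot.camera(n); cv2.imwrite(f"pics/{n}0.png",im)
    c,R,t=cal(n); print(n,c["fx"],-R.T@t,R[2])
o=robot.get_obs(); print(o, robot.tip_reach); print(Ro.from_quat(o["tool_rot"]).as_matrix())
E
```

```text
pics
scene 527.1541232072664 [1.44975043 0.15791478 0.72572104] [-0.81825129 -0.11395329 -0.56345317]
top 491.1935764128411 [0.47963922 0.02736741 1.29716202] [ 0.04581455  0.00298147 -0.99894551]
{'time': 0.1, 'q': array([-1.29046927e+00,  5.28341896e-01,  1.43377335e+00,  1.40781503e-05,
        1.18140649e+00, -1.78478750e-01]), 'joint_velocities': array([ 0.00104288, -0.0021941 , -0.00311246, -0.00218403,  0.00088549,
        0.00024259]), 'joint_torque': array([-4.82336181e-04, -4.40985096e+01, -1.77151304e+01,  6.34012953e-02,
        5.34198701e-02, -3.31217575e-05]), 'position': array([ 0.2766611 , -0.55972032,  0.23268897]), 'tool_rot': array([ 9.73802502e-01,  2.27393397e-01, -4.25960486e-05, -9.63621119e-04]), 'ft_force': array([0.16208868, 0.53079894, 0.92828428]), 'moment': array([ 0.02817861, -0.00192272, -0.03241833]), 'grip_force': 0.0, 'grip_width': 0.08700501528354826} 0.011
[[ 8.96584482e-01  4.42872436e-01 -5.21202437e-04]
 [ 4.42872600e-01 -8.96582629e-01  1.85738119e-03]
 [ 3.55281882e-04 -1.89612543e-03 -9.99998139e-01]]
```

View pics/top0.png

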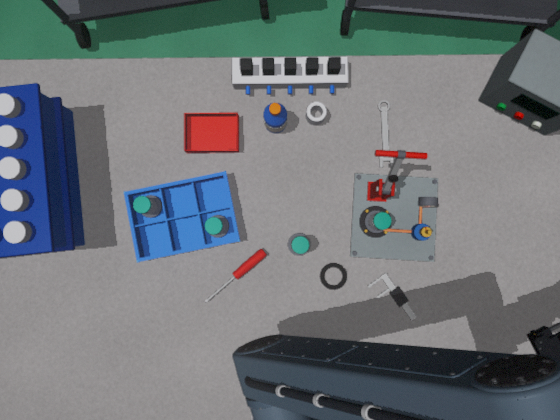

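View pics/scene0.png

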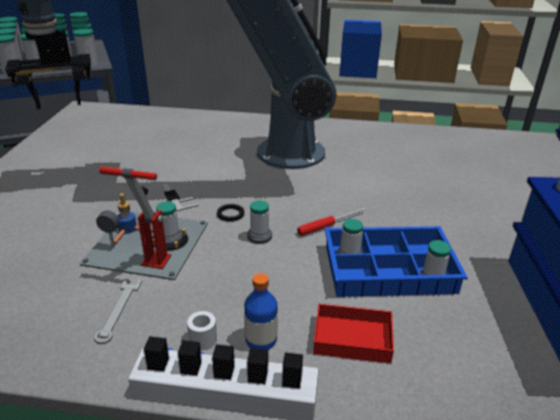

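The top view shows the fixture plate at about (395,217), with the nest cartridge's cap at (382,221), the valve at (423,232) and the open clamp bar at (401,154). One loose cartridge stands at (300,244). The crate is at (182,216), with packed cartridges at (147,205) and (216,226). The scene view confirms there is only one loose cartridge.

```bash
cat >> h.py <<'E'
def blobs(im,lo,hi,amin=30):
    m=cv2.inRange(cv2.cvtColor(im,cv2.COLOR_BGR2HSV),lo,hi)
    cs,_=cv2.findContours(m,cv2.RETR_EXTERNAL,cv2.CHAIN_APPROX_NONE)
    return [c for c in cs if cv2.contourArea(c)>=amin]
E
python3 - <<'E'
from h import *
im=cv2.imread("pics/top0.png"); sc=cv2.imread("pics/scene0.png")
for n,i in(("top",im),("scene",sc)):
    for c in blobs(i,(75,80,50),(95,255,220)):
        (u,v),r=cv2.minEnclosingCircle(c); M=cv2.moments(c); u,v=M["m10"]/M["m00"],M["m01"]/M["m00"]
        print(n,"teal",np.round((u,v,r),1),[np.round(ray(n,u,v,z)[:2],4) for z in(.09,.094,.102)])
hsv=cv2.cvtColor(im,cv2.COLOR_BGR2HSV)
print("plate hsv",hsv[185,365],hsv[250,375],hsv[250,430],"bench",hsv[280,300],hsv[200,335], "crate",hsv[215,163],hsv[256,150],"nut",hsv[232,425],hsv[226,420], "bar",hsv[154,410])
for c in blobs(im,(100,130,60),(125,255,255),300):
    r=cv2.minAreaRect(c); print("blue",r,[np.round(ray("top",*p,.05)[:2],4) for p in cv2.boxPoints(r)], np.round(ray("top",*r[0],.05),4))
for c in blobs(im,(0,150,80),(8,255,255),60):
    r=cv2.minAreaRect(c);print("red",r)
for c in blobs(im,(12,120,80),(30,255,255),10):
    r=cv2.minAreaRect(c);print("brass",r,np.round(ray("top",*r[0],.104),4))
crop=cv2.resize(im[165:270,340:445],None,fx=5.5,fy=5.5,interpolation=cv2.INTER_CUBIC); cv2.imwrite("pics/fx0.png",crop)
E
```

```text
top teal [300.  244.5   9.1] [array([ 0.4503, -0.0202]), array([ 0.4504, -0.02  ]), array([ 0.4506, -0.0197])]
top teal [213.4 225.4   9.1] [array([0.4991, 0.1921]), array([0.4991, 0.1916]), array([0.499 , 0.1905])]
top teal [382.  220.3   9.3] [array([ 0.5074, -0.2222]), array([ 0.5073, -0.2213]), array([ 0.5071, -0.2197])]
top teal [141.6 204.3   9.1] [array([0.553 , 0.3688]), array([0.5528, 0.3676]), array([0.5523, 0.3654])]
top teal [554.   30.4  10.9] [array([ 0.9772, -0.6607]), array([ 0.9756, -0.6584]), array([ 0.9723, -0.6539])]
top teal [245.4  32.  263.3] [array([0.9821, 0.1099]), array([0.9805, 0.1096]), array([0.9771, 0.1091])]
scene teal [ 36.5 413.9  57.5] [array([ 1.0413, -0.2331]), array([ 1.0439, -0.2307]), array([ 1.049 , -0.2258])]
scene teal [439.2 247.6  11. ] [array([0.5506, 0.3684]), array([0.5563, 0.3671]), array([0.5676, 0.3644])]
scene teal [352.4 225.4   9.7] [array([0.4979, 0.1919]), array([0.5039, 0.1917]), array([0.5159, 0.1913])]
scene teal [259.  206.7   9. ] [array([ 0.4561, -0.0189]), array([ 0.4623, -0.0177]), array([ 0.4749, -0.0155])]
scene teal [
[... 1380 characters left out ...]
05 ]
blue ((41.5, 170.0), (172.0, 83.0), 90.0) [array([0.8698, 0.7463]), array([0.8674, 0.5321]), array([0.4258, 0.5285]), array([0.4279, 0.7393])] [0.6459 0.6365 0.05  ]
red ((249.08193969726562, 263.5983581542969), (8.70650863647461, 37.77088165283203), 50.19443130493164)
red ((376.5, 189.5), (21.0, 17.0), 90.0)
red ((415.9735107421875, 154.89822387695312), (20.28829574584961, 5.521077632904053), 3.814074993133545)
red ((386.50006103515625, 152.99998474121094), (21.35260009765625, 5.388039588928223), 3.814074993133545)
red ((212.5, 131.5), (37.0, 51.0), 90.0)
brass ((426.0, 231.5), (9.0, 10.0), 90.0) [ 0.4789 -0.3254  0.104 ]
brass ((274.5, 108.0), (10.0, 9.0), 90.0) [0.7856 0.039  0.104 ]
```

View pics/fx0.png

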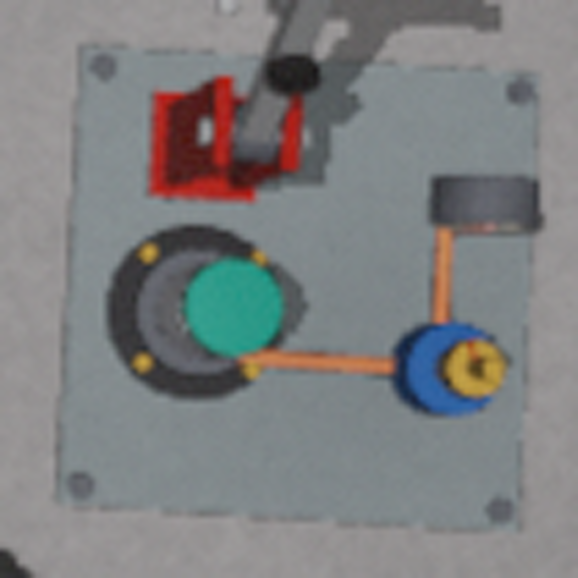

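The fixture crop puts the plate corners at (80,45), (538,72), (520,528) and (57,503). The nut top is at (478,368) and the cap at (235,307).

```bash
python3 - <<'E'
from h import *
P=[(80,45),(538,72),(520,528),(57,503)]
W=np.array([ray("top",340+(u+.5)/5.5-.5,165+(v+.5)/5.5-.5,.008)[:2] for u,v in P]); print(W.round(4), np.linalg.norm(W-np.roll(W,1,0),axis=1))
c=W.mean(0); d=(W[0]-W[3])+(W[1]-W[2]); a=np.arctan2(d[1],d[0]); e=(W[0]-W[1])+(W[3]-W[2]); b=np.arctan2(-e[0],e[1])
yaw=(a+b)/2; R=Ro.from_euler('z',yaw).as_matrix()[:2,:2]; o=c-R@[.015,0]
print("fix",o,np.degrees([a,b,yaw]))
for n,p in dict(nest=(0,.05),valve=(-.02,-.065),hinge=(.075,.05),barcl=(-.075,.05)).items(): print(n,(o+R@p).round(4))
u,v=340+478.5/5.5-.5,165+368.5/5.5-.5
print("tip",ray("top",u,v,.104),"nut",ray("top",u,v,.080))
# bar angle from image: bar centre col/row ~ (401,154)
for A in(1.8,1.9,1.95,2.0):
    xy=o+R@(.075-.15*np.cos(A),.05); print(A,xy.round(4),proj("top",[*xy,.12+.15*np.sin(A)]),proj("scene",[*xy,.12+.15*np.sin(A)]))
# crate
im=cv2.imread("pics/top0.png")
c=max([c for c in blobs(im,(100,130,60),(125,255,255),300) if c[:,0,0].min()>100],key=cv2.contourArea)
h=cv2.approxPolyDP(cv2.convexHull(c),4,True)[:,0]
for p in h: print(p,ray("top",*p,.05)[:2].round(4),ray("top",*p,0)[:2].round(4))
E
```

```text
[[ 0.6354 -0.1683]
 [ 0.6201 -0.3871]
 [ 0.4028 -0.3731]
 [ 0.4168 -0.1536]] [0.21908528 0.219388   0.2177732  0.22002814]
fix [ 0.50380488 -0.26953244] [-3.76211217 -3.82971875 -3.79591546]
nest [ 0.5071 -0.2196]
valve [ 0.4795 -0.3331]
hinge [ 0.582  -0.2246]
barcl [ 0.4323 -0.2147]
tip [ 0.47893727 -0.32656511  0.104     ] nut [ 0.47892315 -0.33368432  0.08      ]
1.8 [ 0.616  -0.2269] (np.float64(400.433581634897), np.float64(166.74171491579574)) (np.float64(134.0004753433955), np.float64(162.40705004058094))
1.9 [ 0.6303 -0.2278] (np.float64(400.26226246591625), np.float64(160.24301335055043)) (np.float64(130.98736713906828), np.float64(167.91902395506145))
1.95 [ 0.6374 -0.2283] (np.float64(400.11224368146003), np.float64(157.13558305106628)) (np.float64(129.5421891983592), np.float64(170.9281290751307))
2.0 [ 0.6442 -0.2287] (np.float64(399.92042932097456), np.float64(154.1362800448332)) (np.float64(128.14535051388347), np.float64(174.09532665834217))
[225 171] [0.6384 0.1674] [0.6447 0.173 ]
[239 240] [0.4622 0.1328] [0.4615 0.137 ]
[138 261] [0.4117 0.389 ] [0.409  0.4035]
[124 192] [0.5873 0.4252] [0.5917 0.4411]
```

Call:
jog_arm --motion '[0,0,-0.25,0,0,-1,-1,0,0,-0.25,0,0,-1,-1,0,0,-0.25,0,0,-1,-1,0,0,-0.25,0,0,-1,-1,0,0,-0.25,0,0,-1,-1,0,0,-0.25,0,0,-1,-1,0,0,-0.25,0,0,-1,-1,0,0,-0.25,0,0,-1,-1,0,0,-0.25,0,0,-1,-1,0,0,-0.25,0,0,-1,-1,0,0,-0.25,0,0,-1,-1,0,0,-0.25,0,0,-1,-1]'

```text
time: 1.6
position: [0.2767, -0.5599, 0.3532]
tool_rot: [0.796, 0.605, 0.0, -0.001]
ft_force: [0.5, -0.1, 0.8]
grip_width: 0.0869
grip_force: 0.0
```

Call:
jog_arm --motion '[0,0,0,0,0,-1,-1,0,0,0,0,0,-1,-1,0,0,0,0,0,-1,-1,0.96,0.86,0,0,0,0,-1,0.96,0.86,0,0,0,0,-1,0.96,0.86,0,0,0,0,-1,0.96,0.86,0,0,0,0,-1,0.96,0.86,0,0,0,0,-1,0.96,0.86,0,0,0,0,-1,0.96,0.86,0,0,0,0,-1,0.96,0.86,0,0,0,0,-1,0.96,0.86,0,0,0,0,-1]'

```text
time: 3.1
position: [0.6089, -0.2341, 0.3529]
tool_rot: [0.73, 0.684, -0.0, -0.001]
ft_force: [0.7, -0.2, -0.5]
grip_width: 0.0872
grip_force: 0.0
```

```bash
cat >> h.py <<'E'
def go(xyz,yaw=None):
    """units (4cm / 4deg) to reach TCP target; yaw = world angle of tool x, deg"""
    o=robot.get_obs(); R=Ro.from_quat(o["tool_rot"]); M=R.as_matrix(); cy=np.degrees(np.arctan2(M[1,0],M[0,0]))
    print("t",round(o["time"],2),"tcp",o["position"].round(4),"yaw",round(cy,2),"tilt",M[:2,2].round(4),"q6",round(o["q"][5],3),"F",o["ft_force"].round(1),"w",round(o["grip_width"],4))
    if yaw is not None: print(" turn units",round(-((yaw-cy+180)%360-180)/4,2)); 
    else: yaw=cy
    T=Ro.from_euler('z',yaw,degrees=True).as_matrix()@np.diag([1,-1,-1])
    for y,n in((cy,"now"),(yaw,"after turn")):
        T=Ro.from_euler('z',y,degrees=True).as_matrix()@np.diag([1,-1,-1]); print(" shift",n,(T.T@(np.array(xyz)-o["position"])/.04).round(3))
E
python3 -c "
from h import *
go([.646,-.199,.2484],86.2)"
```

```text
t 3.1 tcp [ 0.6089 -0.2341  0.3529] yaw 86.29 tilt [-0.0011  0.0004] q6 -0.473 F [ 0.7 -0.2 -0.5] w 0.0872
 turn units 0.02
 shift now [0.935 0.868 2.613]
 shift after turn [0.936 0.866 2.613]
```

Call:
jog_arm --motion '[0.935,0.868,0,0,0,0,-1,0,0,0.65,0,0,0,-1,0,0,0.65,0,0,0,-1,0,0,0.65,0,0,0,-1,0,0,0.65,0,0,0,-1,0,0,0,0,0,0,1,0,0,0,0,0,0,1,0,0,0,0,0,0,1,0,0,0,0,0,0,1,0,0,0,0,0,0,1,0,0,0,0,0,0,1]' --grip_force 8

```text
time: 4.47
position: [0.6453, -0.2004, 0.2498]
tool_rot: [0.73, 0.684, 0.0, 0.0]
ft_force: [0.2, -0.7, 0.3]
grip_width: 0.0351
grip_force: 0.0
```

```bash
python3 - <<'E'
from h import *
go([.646,-.199,.2484],86.2); print(robot.get_obs()["q"].round(3))
# arc from a=2.0 to 0 : steps in tool frame (tool y = fixture x, z down)
A=np.linspace(2,0,13); y=-.15*np.cos(A); z=.15*np.sin(A)
print(np.c_[np.diff(y)/.04,-np.diff(z)/.04].round(2))
E
```

```text
t 4.47 tcp [ 0.6453 -0.2004  0.2498] yaw 86.29 tilt [ 0.0003 -0.0002] q6 -0.401 F [ 0.2 -0.7  0.3] w 0.0351
 turn units 0.02
 shift now [0.037 0.016 0.035]
 shift after turn [0.037 0.016 0.035]
[-0.466  0.582  1.277 -0.     1.281 -0.401]
[[-0.59 -0.21]
 [-0.61 -0.11]
 [-0.62 -0.01]
 [-0.62  0.1 ]
 [-0.59  0.2 ]
 [-0.55  0.29]
 [-0.5   0.38]
 [-0.43  0.46]
 [-0.34  0.52]
 [-0.25  0.57]
 [-0.15  0.6 ]
 [-0.05  0.62]]
```

Call:
jog_arm --motion '[0,0,0,0,0,0,1,0,0,0,0,0,0,1,0,0,0,0,0,0,1,0,0,0,0,0,0,1,0,0,0,0,0,0,1]'

```text
time: 5.1
position: [0.6456, -0.2005, 0.2498]
tool_rot: [0.73, 0.684, 0.0, 0.0]
ft_force: [1.8, -0.4, 0.7]
grip_width: 0.0136
grip_force: 8.0
```

Call:
jog_arm --motion '[0,-0.59,-0.21,0,0,0,1,0,-0.61,-0.11,0,0,0,1]'

```text
time: 5.35
position: [0.5983, -0.1972, 0.2634]
tool_rot: [0.73, 0.684, 0.001, 0.001]
ft_force: [1.9, 0.2, 1.7]
grip_width: 0.0134
grip_force: 8.0
```

Call:
jog_arm --motion '[0,-0.62,-0.01,0,0,0,1,0,-0.62,0.1,0,0,0,1,0,-0.59,0.2,0,0,0,1,0,-0.55,0.29,0,0,0,1,0,-0.5,0.38,0,0,0,1,0,-0.43,0.46,0,0,0,1,0,-0.34,0.52,0,0,0,1,0,-0.25,0.57,0,0,0,1,0,-0.15,0.6,0,0,0,1,0,-0.05,0.62,0,0,0,1]'

```text
time: 6.6
position: [0.4351, -0.1868, 0.1132]
tool_rot: [0.73, 0.683, 0.001, 0.002]
ft_force: [3.3, 0.5, 11.4]
grip_width: 0.0139
grip_force: 8.0
```

Call:
jog_arm --motion '[0,0,0,0,0,0,1,0,0,0.05,0,0,0,1,0,0,0,0,0,0,1]'

```text
time: 6.98
position: [0.4351, -0.1869, 0.1112]
tool_rot: [0.73, 0.684, 0.001, 0.001]
ft_force: [4.8, 1.7, -2.3]
grip_width: 0.0135
grip_force: 8.0
```

```bash
python3 - <<'E'
from h import *
go([.4323+.002,-.2147+.03,.112],86.2)
E
```

```text
t 6.97 tcp [ 0.4351 -0.1869  0.1112] yaw 86.24 tilt [ 0.0027 -0.0005] q6 -0.579 F [ 4.8  1.7 -2.3] w 0.0135
 turn units 0.01
 shift now [ 0.054 -0.024 -0.02 ]
 shift after turn [ 0.054 -0.024 -0.02 ]
```

Call:
jog_arm --motion '[0,0,0,0,0,0,0,0,0,0,0,0,0,0,0,0,0,0,0,0,0,0,0,0,0,0,0,0,0,0,-0.6,0,0,0,0,0,0,-0.6,0,0,0,0,0,0,-0.6,0,0,1,0,0,0,0,0,0,1,0,0,0,0,0,0,1,0,0,0,0,0,0,1,0,0,0,0,0,0,1,0,0,0,0,0,0,1,0]'

```text
time: 8.48
position: [0.4334, -0.1866, 0.1831]
tool_rot: [0.856, 0.516, -0.0, -0.0]
ft_force: [0.5, 0.2, -0.3]
grip_width: 0.0435
grip_force: 0.0
```

Call:
jog_arm --motion '[0,0,0,0,0,1,0,0,0,0,0,0,1,0,0,0,0,0,0,1,0,0,0,0,0,0,1,0,0,0,0,0,0,1,0,0,0,0,0,0,1,0,0,0,0,0,0,1,0,0,0,0,0,0,1,0,0,0,0,0,0,1,0,0,0,0,0,0,1,0,0,0,0,0,0,1,0,0,0,0,0,0,1,0]'

```text
time: 9.98
position: [0.4334, -0.1866, 0.1831]
tool_rot: [0.992, 0.123, -0.0, -0.0]
ft_force: [-0.4, -0.4, 0.5]
grip_width: 0.0434
grip_force: 0.0
```

Call:
jog_arm --motion '[0,0,0,0,0,1,0,0,0,0,0,0,1,0,0,0,0,0,0,1,0,0,0,0,0,0,1,0,0,0,0,0,0,1,0,0,0,0,0,0,1,0,0,0,0,0,0,1,0,0,0,0,0,0,1,0,0,0,0,0,0,1,0,0,0,0,0,0,1,0,0,0,0,0,0,1,0,0,0,0,0,0,1,0]'

```text
time: 11.48
position: [0.4333, -0.1866, 0.1831]
tool_rot: [0.957, -0.291, -0.0, -0.0]
ft_force: [0.3, 0.0, 0.7]
grip_width: 0.0434
grip_force: 0.0
```

Call:
jog_arm --motion '[0,0,0,0,0,1,0,0,0,0,0,0,1,0,0,0,0,0,0,1,0,0,0,0,0,0,1,0,0,0,0,0,0,1,0,0,0,0,0,0,1,0,0,0,0,0,0,1,0,0,0,0,0,0,1,0,0,0,0,0,0,1,0,0,0,0,0,0,1,0,0,0,0,0,0,1,0,0,0,0,0,0,1,0]'

```text
time: 12.98
position: [0.4334, -0.1866, 0.1831]
tool_rot: [0.756, -0.655, -0.0, 0.0]
ft_force: [0.5, -0.4, 0.1]
grip_width: 0.0434
grip_force: 0.0
```

```bash
python3 - <<'E'
from h import *
go([.4795,-.333,.16],-93)
cv2.imwrite("pics/s1.png",cv2.resize(robot.camera("scene")[120:290,40:300],None,fx=3,fy=3))
E
```

```text
t 12.97 tcp [ 0.4334 -0.1866  0.1831] yaw -81.85 tilt [-0.0005  0.0002] q6 2.355 F [ 0.5 -0.4  0.1] w 0.0434
 turn units 2.79
 shift now [ 3.787 -0.623  0.578]
 shift after turn [ 3.595 -1.344  0.578]
```

View pics/s1.png

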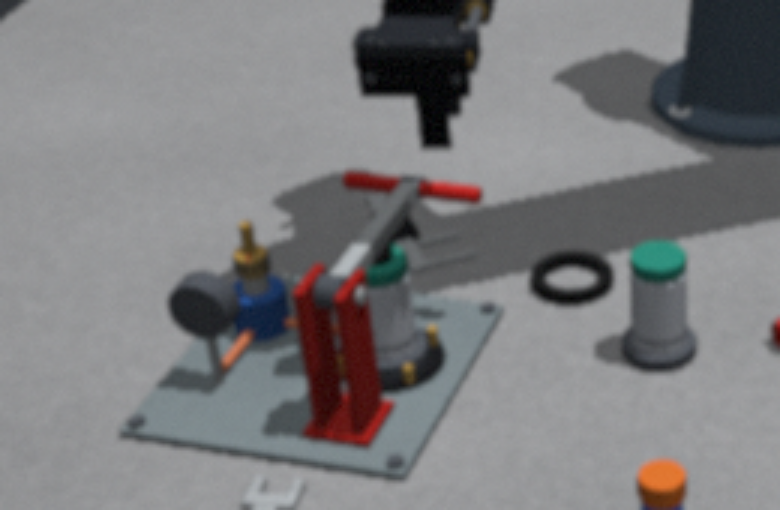

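The crop shows the clamp lying level on the nest cartridge and the gripper clear above it. The valve at crop (250,260) is free.

Call:
jog_arm --motion '[0,0,0,0,0,0.93,0,0,0,0,0,0,0.93,0,0,0,0,0,0,0.93,0,0.899,-0.336,0,0,0,0,0,0.899,-0.336,0,0,0,0,0,0.899,-0.336,0,0,0,0,0,0.899,-0.336,0,0,0,0,0,0,0,0.578,0,0,0,0,0,0,0.5,0,0,0,0,0,0,0.5,0,0,0,0,0,0,0,0,0,0,0]'

```text
time: 14.4
position: [0.479, -0.3321, 0.1185]
tool_rot: [-0.689, 0.724, 0.002, -0.0]
ft_force: [-0.5, 0.1, 0.8]
grip_width: 0.0433
grip_force: 0.0
```

```bash
python3 - <<'E'
from h import *
go([.4795,-.333,.075],-93)
E
```

```text
t 14.4 tcp [ 0.479  -0.3321  0.1185] yaw -92.84 tilt [-0.0031  0.0031] q6 2.393 F [-0.5  0.1  0.8] w 0.0433
 turn units 0.04
 shift now [ 0.022 -0.014  1.087]
 shift after turn [ 0.022 -0.014  1.087]
```

Call:
jog_arm --motion '[0.02,0,0.36,0,0,0,0,0,0,0.36,0,0,0,0,0,0,0.36,0,0,0,0,0,0,0,0,0,0,1,0,0,0,0,0,0,1,0,0,0,0,0,0,1,0,0,0,0,0,0,1,0,0,0,0,0,0,1,0,0,0,0,0,0,1]' --grip_force 20

```text
time: 15.52
position: [0.4798, -0.334, 0.0771]
tool_rot: [-0.689, 0.725, 0.0, -0.0]
ft_force: [-2.4, -0.4, 1.7]
grip_width: 0.0251
grip_force: 20.0
```

```bash
python3 - <<'E'
from h import *
go([.4795,-.333,.075],-93)
E
```

```text
t 15.53 tcp [ 0.4798 -0.334   0.0771] yaw -92.86 tilt [-0.0004 -0.0002] q6 2.393 F [-2.4 -0.4  1.7] w 0.0251
 turn units 0.03
 shift now [-0.024  0.009  0.051]
 shift after turn [-0.024  0.009  0.051]
```

Call:
jog_arm --motion '[0,0,-0.003,0,0,-1,1,0,0,-0.003,0,0,-1,1,0,0,-0.003,0,0,-1,1,0,0,-0.003,0,0,-1,1,0,0,-0.003,0,0,-1,1,0,0,-0.003,0,0,-1,1,0,0,-0.003,0,0,-1,1,0,0,-0.003,0,0,-1,1,0,0,-0.003,0,0,-1,1,0,0,-0.003,0,0,-1,1,0,0,-0.003,0,0,-1,1,0,0,-0.003,0,0,-1,1]'

```text
time: 17.02
position: [0.4804, -0.3338, 0.0786]
tool_rot: [0.925, -0.381, 0.0, -0.0]
ft_force: [-1.9, -0.7, 1.5]
grip_width: 0.0253
grip_force: 20.0
```

```bash
python3 - <<'E'
from h import *
go([.4798,-.334,.0785],-45); print(robot.get_obs()["moment"])
E
```

```text
t 17.02 tcp [ 0.4804 -0.3338  0.0786] yaw -44.78 tilt [0.0007 0.    ] q6 1.553 F [-1.9 -0.7  1.5] w 0.0253
 turn units 0.05
 shift now [-0.007  0.013  0.001]
 shift after turn [-0.006  0.013  0.001]
[ 0.05013637  0.2159775  -0.05543787]
```

Call:
jog_arm --motion '[0,0,-0.003,0,0,-1,1,0,0,-0.003,0,0,-1,1,0,0,-0.003,0,0,-1,1,0,0,-0.003,0,0,-1,1,0,0,-0.003,0,0,-1,1,0,0,-0.003,0,0,-1,1,0,0,-0.003,0,0,-1,1,0,0,-0.003,0,0,-1,1,0,0,-0.003,0,0,-1,1,0,0,-0.003,0,0,-1,1,0,0,-0.003,0,0,-1,1,0,0,-0.003,0,0,-1,1]'

```text
time: 18.52
position: [0.4805, -0.3333, 0.08]
tool_rot: [1.0, 0.028, 0.0, -0.0]
ft_force: [-1.5, 1.0, 2.6]
grip_width: 0.0252
grip_force: 20.0
```

Call:
jog_arm --motion '[0,0,-0.003,0,0,-1,1,0,0,-0.003,0,0,-1,1,0,0,-0.003,0,0,-1,1,0,0,-0.003,0,0,-1,1,0,0,-0.003,0,0,-1,1,0,0,-0.003,0,0,-1,1,0,0,-0.003,0,0,-1,1,0,0,-0.003,0,0,-1,1,0,0,-0.003,0,0,-1,1,0,0,-0.003,0,0,-1,1,0,0,-0.003,0,0,-1,1,0,0,-0.003,0,0,-1,1]'

```text
time: 20.02
position: [0.4802, -0.3327, 0.0813]
tool_rot: [0.902, 0.432, 0.0, -0.001]
ft_force: [-1.1, 2.2, 1.4]
grip_width: 0.0253
grip_force: 20.0
```

Call:
jog_arm --motion '[0,0,-0.003,0,0,-1,1,0,0,-0.003,0,0,-1,1,0,0,-0.003,0,0,-1,1,0,0,-0.003,0,0,-1,1,0,0,-0.003,0,0,-1,1,0,0,-0.003,0,0,-1,1,0,0,-0.003,0,0,-1,1,0,0,-0.003,0,0,-1,1,0,0,-0.003,0,0,-1,1,0,0,-0.003,0,0,-1,1,0,0,-0.003,0,0,-1,1,0,0,-0.003,0,0,-1,1]'

```text
time: 21.52
position: [0.4797, -0.3326, 0.0826]
tool_rot: [0.648, 0.762, 0.001, -0.001]
ft_force: [-2.2, 2.8, 1.9]
grip_width: 0.0253
grip_force: 20.0
```

Call:
jog_arm --motion '[0,0,-0.003,0,0,-1,1,0,0,-0.003,0,0,-1,1,0,0,-0.003,0,0,-1,1,0,0,-0.003,0,0,-1,1,0,0,-0.003,0,0,-1,1,0,0,-0.003,0,0,-1,1,0,0,-0.003,0,0,-1,1,0,0,-0.003,0,0,-1,1,0,0,-0.003,0,0,-1,1,0,0,-0.003,0,0,-1,1,0,0,-0.003,0,0,-1,1]'

```text
time: 22.9
position: [0.4792, -0.3329, 0.0839]
tool_rot: [0.315, 0.949, 0.001, -0.001]
ft_force: [-3.8, 1.3, 1.5]
grip_width: 0.0253
grip_force: 20.0
```

```bash
python3 - <<'E'
from h import *
go([.4798,-.334,.0785],-45); print(robot.get_obs()["moment"])
E
```

```text
t 22.9 tcp [ 0.4792 -0.3329  0.0839] yaw 143.25 tilt [-0.002  0.002] q6 -1.728 F [-3.8  1.3  1.5] w 0.0253
 turn units -42.94
 shift now [-0.029 -0.014  0.135]
 shift after turn [0.03  0.01  0.135]
[ 0.13804863  0.52371477 -0.04067998]
```

Call:
jog_arm --motion '[0,0,-0.003,0,0,-1,1,0,0,-0.003,0,0,-1,1,0,0,-0.003,0,0,-1,1]'

```text
time: 23.28
position: [0.4801, -0.3334, 0.0845]
tool_rot: [0.215, 0.977, 0.001, 0.0]
ft_force: [-2.3, 0.4, 1.7]
grip_width: 0.0253
grip_force: 20.0
```

```bash
python3 - <<'E'
from h import *
go([.4798,-.334,.0785]); print(robot.get_obs()["moment"])
E
```

```text
t 23.27 tcp [ 0.4801 -0.3334  0.0845] yaw 155.15 tilt [0.0004 0.0011] q6 -1.937 F [-2.3  0.4  1.7] w 0.0253
 shift now [ 0.001 -0.017  0.149]
 shift after turn [ 0.001 -0.017  0.149]
[ 0.20665293  0.32956378 -0.40692791]
```

Call:
jog_arm --motion '[0,0,-0.003,0,0,-1,1,0,0,-0.003,0,0,-1,1]'

```text
time: 23.52
position: [0.4811, -0.3337, 0.0846]
tool_rot: [0.147, 0.989, 0.0, 0.001]
ft_force: [0.4, 1.0, -0.7]
grip_width: 0.0255
grip_force: 20.0
```

```bash
python3 - <<'E'
from h import *
go([.4798,-.334,.0785]); print(robot.get_obs()["moment"])
E
```

```text
t 23.52 tcp [ 0.4811 -0.3337  0.0846] yaw 163.13 tilt [0.0023 0.0003] q6 -2.076 F [ 0.4  1.  -0.7] w 0.0255
 shift now [ 0.028 -0.017  0.153]
 shift after turn [ 0.028 -0.017  0.153]
[ 0.16329308 -0.24054898 -0.43327222]
```

Call:
jog_arm --motion '[0,0,0,0,0,0,0,0,0,0,0,0,0,0,0,0,0,0,0,0,0,0,0,0,0,0,0,0,0,0,-0.5,0,0,0,0,0,0,-0.5,0,0,0,0,0,0,-0.5,0,0,0,0,0,0,0,0,0,0,1,0,0,0,0,0,0,1,0,0,0,0,0,0,1,0,0,0,0,0,0,1,0,0,0,0,0,0,1]'

```text
time: 25.02
position: [0.48, -0.3337, 0.1441]
tool_rot: [0.147, 0.989, 0.0, -0.0]
ft_force: [0.2, -0.2, 0.3]
grip_width: 0.0037
grip_force: 0.0
```

Call:
jog_arm --motion '[0,0,0,0,0,0,1,0,0,0,0,0,0,1,0,0,0,0,0,0,1,0,0,0,0,0,0,1]'

```text
time: 25.52
position: [0.4801, -0.3339, 0.1445]
tool_rot: [0.147, 0.989, -0.0, 0.0]
ft_force: [-0.1, 1.5, 0.1]
grip_width: 0.0003
grip_force: 0.0
```

```bash
python3 - <<'E'
from h import *
go([.4798,-.3333,.117])
E
```

```text
t 25.52 tcp [ 0.4801 -0.3339  0.1445] yaw 163.13 tilt [ 0.     -0.0001] q6 -2.075 F [-0.1  1.5  0.1] w 0.0003
 shift now [0.012 0.011 0.689]
 shift after turn [0.012 0.011 0.689]
```

Call:
jog_arm --motion '[0,0,0.35,0,0,0,1,0,0,0.34,0,0,0,1,0,0,0.08,0,0,0,1,0,0,0.08,0,0,0,1,0,0,0,0,0,0,1]'

```text
time: 26.15
position: [0.4797, -0.3335, 0.1106]
tool_rot: [0.147, 0.989, 0.0, -0.001]
ft_force: [-1.4, 1.8, 5.6]
grip_width: 0.0005
grip_force: 2.3
```

Call:
jog_arm --motion '[0,0,0.07,0,0,0,1,0,0,0.03,0,0,0,1,0,0,0,0,0,0,1,0,0,0,0,0,0,1]'

```text
time: 26.65
position: [0.4798, -0.3336, 0.1091]
tool_rot: [0.147, 0.989, -0.0, 0.0]
ft_force: [-3.4, 3.7, 17.1]
grip_width: 0.0004
grip_force: 8.5
```

Call:
jog_arm --motion '[0,0,0,0,0,0,1,0,0,0,0,0,0,1,0,0,-0.4,0,0,0,1,0,0,-0.8,0,0,0,1,0,0,-0.8,0,0,0,0,0,0,0,0,0,0.96,0,0,0,0,0,0,0.96,0,0,0,0,0,0,0.96,0,0,0,0,0,0,0.96,0,0,0,0,0,0,0.96,0,0,0,0,0,0,0.96,0,0,0,0,0,0,0.96,0]'

```text
time: 28.15
position: [0.4803, -0.3341, 0.1866]
tool_rot: [0.374, 0.928, -0.0, 0.0]
ft_force: [0.0, 0.3, -0.2]
grip_width: 0.0437
grip_force: 0.0
```

Call:
jog_arm --motion '[0,0,0,0,0,0.96,0,0,0,0,0,0,0.96,0,0,0,0,0,0,0.96,0,0,0,0,0,0,0.96,0,0,0,0,0,0,0.96,0,0,0,0,0,0,0.96,0,0,0,0,0,0,0.96,0,0,0,0,0,0,0.96,0,0,0,0,0,0,0.96,0,0,0,0,0,0,0.96,0,0,0,0,0,0,0.96,0,0,0,0,0,0,0.96,0]'

```text
time: 29.65
position: [0.4803, -0.3341, 0.1866]
tool_rot: [0.707, 0.707, 0.0, 0.0]
ft_force: [0.3, 0.1, -0.8]
grip_width: 0.0434
grip_force: 0.0
```

Call:
jog_arm --motion '[0,0,0,0,0,0.96,0,0.895,-0.34,0,0,0,0,0,0.895,-0.34,0,0,0,0,0,0.895,-0.34,0,0,0,0,0,0.895,-0.34,0,0,0,0,0,0,0,0,0,0,0,0]'

```text
time: 30.4
position: [0.4335, -0.1847, 0.1865]
tool_rot: [0.729, 0.685, -0.0, -0.001]
ft_force: [0.2, 0.5, -0.0]
grip_width: 0.0438
grip_force: 0.0
```

```bash
python3 - <<'E'
from h import *
go([.435,-.187,.112],86.2)
cv2.imwrite("pics/s2.png",cv2.resize(robot.camera("scene")[120:290,40:300],None,fx=3,fy=3))
E
```

```text
t 30.4 tcp [ 0.4335 -0.1847  0.1865] yaw 86.47 tilt [-0.0018  0.0016] q6 -0.579 F [ 0.2  0.5 -0. ] w 0.0438
 turn units 0.07
 shift now [-0.055  0.041  1.863]
 shift after turn [-0.055  0.041  1.863]
```

View pics/s2.png

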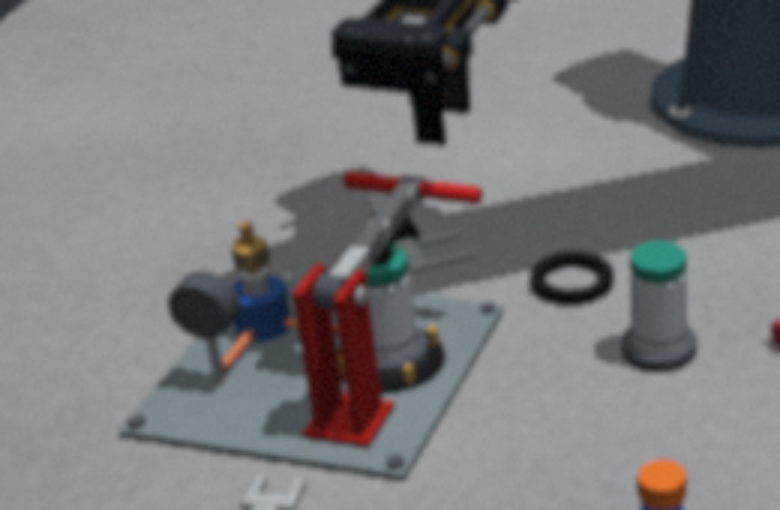

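The picture shows the nut raised with the tip sticking up through it, and the clamp still on.

Call:
jog_arm --motion '[0,0.04,0.62,0,0,0,0,0,0,0.62,0,0,0,0,0,0,0.62,0,0,0,0,0,0,0,0,0,0,1,0,0,0,0,0,0,1,0,0,0,0,0,0,1,0,0,0,0,0,0,1,0,0,0,0,0,0,1,0,0,0,0,0,0,1,0,0,0,0,0,0,1]' --grip_force 8

```text
time: 31.7
position: [0.4351, -0.1878, 0.1128]
tool_rot: [0.729, 0.685, -0.001, -0.001]
ft_force: [-5.8, -3.5, 2.2]
grip_width: 0.0135
grip_force: 8.0
```

Call:
jog_arm --motion '[0,0.05,-0.62,0,0,0,1,0,0.15,-0.6,0,0,0,1,0,0.25,-0.57,0,0,0,1]'

```text
time: 32.08
position: [0.4515, -0.1888, 0.1843]
tool_rot: [0.729, 0.685, -0.003, -0.002]
ft_force: [-4.3, -4.2, -1.8]
grip_width: 0.0137
grip_force: 8.0
```

Call:
jog_arm --motion '[0,0.34,-0.52,0,0,0,1,0,0.43,-0.46,0,0,0,1,0,0.5,-0.38,0,0,0,1,0,0.55,-0.29,0,0,0,1,0,0.59,-0.2,0,0,0,1,0,0.62,-0.1,0,0,0,1,0,0.62,0.01,0,0,0,1,0,0.61,0.11,0,0,0,1,0,0.5,0.18,0,0,0,1,0,0,0,0,0,0,1,0,0,0,0,0,0,1]'

```text
time: 33.45
position: [0.6449, -0.2016, 0.2506]
tool_rot: [0.729, 0.684, 0.0, 0.002]
ft_force: [1.6, -2.1, 1.9]
grip_width: 0.0134
grip_force: 8.0
```

Call:
jog_arm --motion '[0,0,0,0,0,0,0,0,0,0,0,0,0,0,0,0,0,0,0,0,0,0,0,0,0,0,0,0,0,0,-0.6,0,0,0,0,0,0,-0.6,0,0,0,0,0,0,-0.6,0,0,0,0]'

```text
time: 34.33
position: [0.6444, -0.2007, 0.3222]
tool_rot: [0.729, 0.684, -0.0, -0.0]
ft_force: [-0.4, -0.5, -0.5]
grip_width: 0.0436
grip_force: 0.0
```

```bash
python3 - <<'E'
from h import *
go([.5071,-.2196,.25],86.2)
im=robot.camera("top"); cv2.imwrite("pics/t3.png",cv2.resize(im[90:300,100:460],None,fx=2.2,fy=2.2))
E
```

```text
t 34.33 tcp [ 0.6444 -0.2007  0.3222] yaw 86.33 tilt [-0.0007  0.0005] q6 -0.403 F [-0.4 -0.5 -0.5] w 0.0436
 turn units 0.03
 shift now [-0.691 -3.394  1.805]
 shift after turn [-0.698 -3.392  1.805]
```

View pics/t3.png

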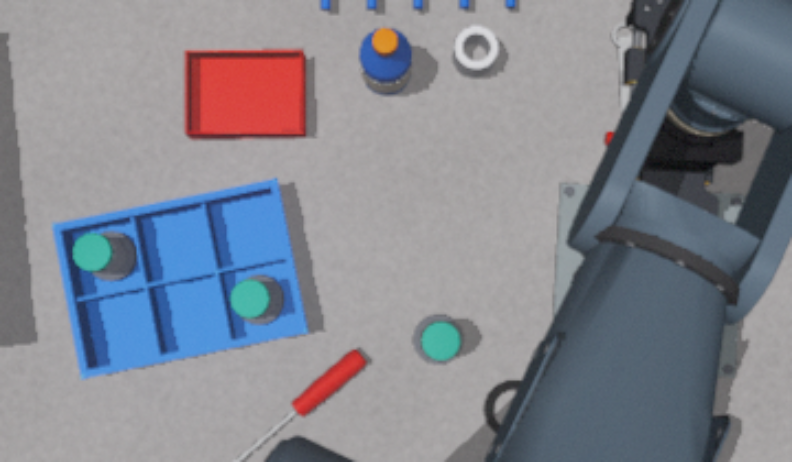

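The clamp is at the back stop, with the red bar end at crop (609,137). The loose cartridge at (441,341) has not moved. The crate has two cells occupied, at (92,252) and (250,298). I'll refine the crate pose from a zoom of the rim and dividers.

```bash
python3 - <<'E'
from h import *
im=robot.camera("top"); cv2.imwrite("pics/cr.png",cv2.resize(im[165:270,118:248],None,fx=6,fy=6,interpolation=cv2.INTER_CUBIC))
E
```

```text
(no output)
```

View pics/cr.png

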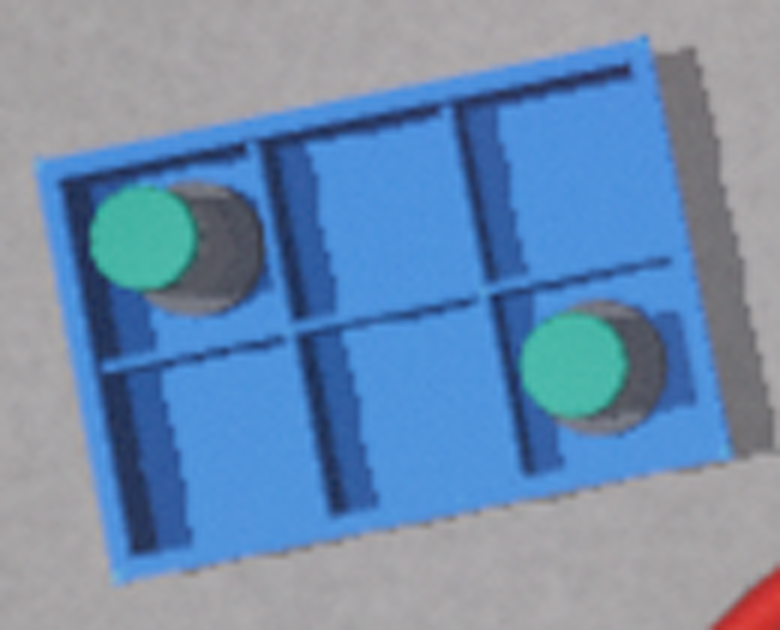

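The crop shows the rim corners at (38,162), (648,40) and (118,582), and the divider crossings at (292,328) and (483,290).

```bash
python3 - <<'E'
from h import *
f=lambda u,v,z:ray("top",118+(u+.5)/6-.5,165+(v+.5)/6-.5,z)[:2]
L,R=f(292,328,.05),f(483,290,.05); print("cross",L,R,np.linalg.norm(L-R),(L+R)/2,np.degrees(np.arctan2(-(L-R)[0],(L-R)[1])))
TL,TR,BL,BR=f(38,162,.05),f(648,40,.05),f(118,582,.05),f(730,458,.05); print(TL,TR,BL,BR, np.linalg.norm(TL-TR),np.linalg.norm(TL-BL),(TR+BL)/2,(TL+BR)/2)
c=(TL+BL)/2; print(c)
for n,w in(("L",TL-BL),("R",TR-BR)): print(n,np.degrees(np.arctan2(w[1],w[0])),np.linalg.norm(w))
for (u,v) in((205,247),(600,368)): print("foot",f(u,v,.012))
o=np.array([.525,.2785])
E
```

```text
cross [0.51675336 0.31740419] [0.53202593 0.23641171] 0.08241985683365732 [0.52438964 0.27690795] 10.678746118428162
[0.58840425 0.42540993] [0.6377182 0.1659117] [0.41028993 0.39085832] [0.45990299 0.13218334] 0.2641423812728726 0.18143463276857716 [0.52400407 0.27838501] [0.52415362 0.27879663]
[0.49934709 0.40813413]
L 10.978203824878708 0.18143463276857716
R 10.740385656355933 0.1809857840533257
foot [0.55369047 0.36430782]
foot [0.4990522  0.19182476]
```

Call:
jog_arm --motion '[-0.17,-0.85,0,0,0,0,-1,-0.17,-0.85,0,0,0,0,-1,-0.17,-0.85,0,0,0,0,-1,-0.17,-0.85,0,0,0,0,-1,0,0,0.2,0,0,1,-1,0,0,0.2,0,0,1,-1,0,0,0.2,0,0,1,-1,0,0,0.2,0,0,1,-1,0,0,0.2,0,0,1,-1,0,0,0.2,0,0,1,-1,0,0,0.2,0,0,1,-1,0,0,0.2,0,0,1,-1]'

```text
time: 35.92
position: [0.5064, -0.2188, 0.2563]
tool_rot: [0.89, 0.456, -0.0, -0.001]
ft_force: [0.7, -0.3, -0.0]
grip_width: 0.0866
grip_force: 0.0
```

Call:
jog_arm --motion '[0,0,0.2,0,0,1,-1,0,0,0.2,0,0,1,-1,0,0,0.2,0,0,1,-1,0,0,0.2,0,0,1,-1,0,0,0.2,0,0,1,-1,0,0,0.2,0,0,1,-1,0,0,0,0,0,1,-1,0,0,0,0,0,1,-1,0,0,0,0,0,1,-1,0,0,0,0,0,1,-1,0,0,0,0,0,1,-1,0,0,0,0,0,1,-1]'

```text
time: 37.42
position: [0.5064, -0.2188, 0.2086]
tool_rot: [0.999, 0.054, -0.001, -0.001]
ft_force: [-0.5, -0.3, -0.3]
grip_width: 0.0871
grip_force: 0.0
```

Call:
jog_arm --motion '[0,0,0,0,0,1,-1,0,0,0,0,0,1,-1,0,0,0,0,0,0.5,-1,0,0,0,0,0,0,-1]'

```text
time: 37.92
position: [0.5068, -0.2191, 0.2092]
tool_rot: [0.999, -0.032, -0.0, -0.0]
ft_force: [0.3, -0.5, -0.4]
grip_width: 0.0871
grip_force: 0.0
```

```bash
python3 - <<'E'
from h import *
go([.5071,-.2196,.077],-3.8)
E
```

```text
t 37.92 tcp [ 0.5068 -0.2191  0.2092] yaw -3.64 tilt [-0.0009  0.0006] q6 1.024 F [ 0.3 -0.5 -0.4] w 0.0871
 turn units 0.04
 shift now [0.009 0.012 3.304]
 shift after turn [0.009 0.012 3.304]
```

Descend and grip.

Call:
jog_arm --motion '[0.01,0.01,0.8,0,0,0,-1,0,0,0.8,0,0,0,-1,0,0,0.8,0,0,0,-1,0,0,0.6,0,0,0,-1,0,0,0.3,0,0,0,-1,0,0,0,0,0,0,1,0,0,0,0,0,0,1,0,0,0,0,0,0,1,0,0,0,0,0,0,1,0,0,0,0,0,0,1,0,0,0,0,0,0,1,0,0,0,0,0,0,1]' --grip_force 20

```text
time: 39.42
position: [0.5076, -0.22, 0.0781]
tool_rot: [0.999, -0.032, 0.0, 0.0]
ft_force: [-1.1, -0.8, 3.4]
grip_width: 0.0437
grip_force: 20.0
```

Call:
jog_arm --motion '[0,0,0,0,0,0,1,0,0,0,0,0,0,1]'

```text
time: 39.67
position: [0.5076, -0.22, 0.0781]
tool_rot: [0.999, -0.032, 0.0, 0.0]
ft_force: [-1.6, -0.3, 5.0]
grip_width: 0.0433
grip_force: 20.0
```

Call:
jog_arm --motion '[0,0,-0.3,0,0,0,1,0,0,-0.6,0,0,0,1,0,0,-0.8,0,0,0,1,0,0,-0.8,0,0,0,1,0,0,-0.6,0,0,0,1]'

```text
time: 40.3
position: [0.5072, -0.2194, 0.2028]
tool_rot: [0.999, -0.032, -0.0, -0.0]
ft_force: [-0.3, -0.9, -3.2]
grip_width: 0.0436
grip_force: 20.0
```

```bash
python3 - <<'E'
from h import *
go([.582,.2034,.2],10.8)
E
```

```text
t 40.3 tcp [ 0.5072 -0.2194  0.2028] yaw -3.67 tilt [-0.0001  0.0003] q6 1.024 F [-0.3 -0.9 -3.2] w 0.0436
 turn units -3.62
 shift now [  1.189 -10.668   0.07 ]
 shift after turn [  3.817 -10.032   0.07 ]
```

Call:
jog_arm --motion '[0,0,0,0,0,-0.905,1,0,0,0,0,0,-0.905,1,0,0,0,0,0,-0.905,1,0,0,0,0,0,-0.905,1]'

```text
time: 40.8
position: [0.5067, -0.2191, 0.2013]
tool_rot: [0.995, 0.095, -0.001, -0.001]
ft_force: [-0.2, 0.5, -2.4]
grip_width: 0.0433
grip_force: 20.0
```

Call:
jog_arm --motion '[0.318,-0.836,0,0,0,0,1,0.318,-0.836,0,0,0,0,1,0.318,-0.836,0,0,0,0,1,0.318,-0.836,0,0,0,0,1,0.318,-0.836,0,0,0,0,1,0.318,-0.836,0,0,0,0,1,0.318,-0.836,0,0,0,0,1,0.318,-0.836,0,0,0,0,1,0.318,-0.836,0,0,0,0,1,0.318,-0.836,0,0,0,0,1,0.318,-0.836,0,0,0,0,1,0.318,-0.836,0,0,0,0,1]'

```text
time: 42.3
position: [0.5813, 0.2042, 0.2011]
tool_rot: [0.996, 0.094, -0.001, -0.0]
ft_force: [-0.7, -0.6, -3.3]
grip_width: 0.0435
grip_force: 20.0
```

Call:
jog_arm --motion '[0,0,0,0,0,0,1,0,0,0,0,0,0,1]'

```text
time: 42.55
position: [0.5811, 0.2027, 0.2011]
tool_rot: [0.996, 0.094, -0.001, 0.0]
ft_force: [0.4, 0.0, -2.8]
grip_width: 0.0435
grip_force: 20.0
```

```bash
python3 - <<'E'
from h import *
go([.582,.2034,.071],10.8)
im=robot.camera("top"); cv2.imwrite("pics/t4.png",cv2.resize(im[130:300,100:360],None,fx=3,fy=3))
E
```

```text
t 42.55 tcp [0.5811 0.2027 0.2011] yaw 10.84 tilt [-0.0022 -0.0009] q6 1.536 F [ 0.4  0.  -2.8] w 0.0435
 turn units 0.01
 shift now [ 0.024 -0.012  3.252]
 shift after turn [ 0.024 -0.012  3.252]
```

View pics/t4.png

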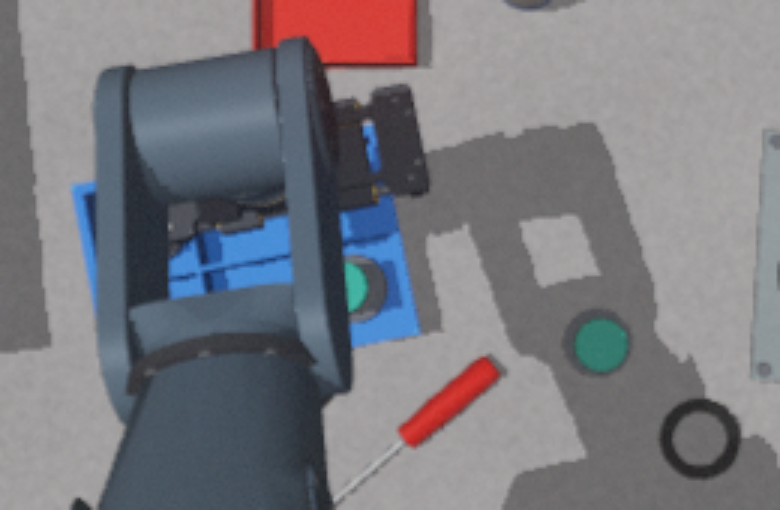

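The arm hides the cell. The loose cartridge at (602,342) hasn't moved. I'll lower with a force check.

Call:
jog_arm --motion '[0.02,-0.01,0.6,0,0,0,1,0,0,0.7,0,0,0,1,0,0,0.6,0,0,0,1,0,0,0.5,0,0,0,1,0,0,0.4,0,0,0,1,0,0,0.1,0,0,0,1,0,0,0,0,0,0,1]'

```text
time: 43.48
position: [0.5831, 0.2033, 0.0859]
tool_rot: [0.996, 0.094, 0.0, -0.0]
ft_force: [0.7, 0.5, -3.1]
grip_width: 0.0437
grip_force: 20.0
```

Call:
jog_arm --motion '[0,0,0.15,0,0,0,1,0,0,0.15,0,0,0,1,0,0,0.08,0,0,0,1,0,0,0,0,0,0,1]'

```text
time: 43.98
position: [0.5828, 0.2036, 0.0704]
tool_rot: [0.996, 0.094, -0.0, 0.0]
ft_force: [0.5, 0.2, -3.6]
grip_width: 0.0433
grip_force: 20.0
```

Call:
jog_arm --motion '[0,0,0.03,0,0,0,1,0,0,0,0,0,0,1,0,0,0,0,0,0,-0.5,0,0,0,0,0,0,-0.5,0,0,0,0,0,0,-0.5,0,0,0,0,0,0,-0.5,0,0,-0.5,0,0,0,-0.5,0,0,-0.7,0,0,0,-0.5,0,0,-0.7,0,0,0,-0.5,0,0,-0.7,0,0,0,-0.5]'

```text
time: 45.22
position: [0.5827, 0.2035, 0.1741]
tool_rot: [0.996, 0.094, -0.0, -0.0]
ft_force: [0.0, -0.6, 0.2]
grip_width: 0.0656
grip_force: 0.0
```

```bash
python3 - <<'E'
from h import *
go([.4503,-.0195,.175],10.8)
E
```

```text
t 45.23 tcp [0.5827 0.2035 0.1741] yaw 10.8 tilt [-0.0002 -0.    ] q6 1.537 F [ 0.  -0.6  0.2] w 0.0656
 turn units 0.0
 shift now [-4.297  4.856 -0.023]
 shift after turn [-4.297  4.856 -0.023]
```

Call:
jog_arm --motion '[-0.61,0.69,0,0,0,0,-1,-0.61,0.69,0,0,0,0,-1,-0.61,0.69,0,0,0,0,-1,-0.61,0.69,0,0,0,0,-1,-0.61,0.69,0,0,0,0,-1,-0.61,0.69,0,0,0,0,-1]'

```text
time: 45.98
position: [0.4696, 0.0125, 0.1735]
tool_rot: [0.996, 0.094, 0.0, 0.0]
ft_force: [-0.1, 0.4, 0.3]
grip_width: 0.0866
grip_force: 0.0
```

```bash
python3 - <<'E'
from h import *
for n in("top","scene"):
  im=robot.camera(n)
  for c in blobs(im,(75,80,40),(95,255,220),60):
    M=cv2.moments(c); u,v=M["m10"]/M["m00"],M["m01"]/M["m00"]
    if 100<v<300 and u>100: print(n,round(u,1),round(v,1),cv2.contourArea(c),ray(n,u,v,.09)[:2].round(4),ray(n,u,v,.094)[:2].round(4))
go([.4503,-.0195,.072],10.8)
E
```

```text
top 213.4 225.4 231.5 [0.4991 0.1921] [0.4991 0.1916]
top 141.6 204.3 231.5 [0.553  0.3688] [0.5528 0.3677]
top 208.6 191.8 222.0 [0.5822 0.2037] [0.5819 0.2031]
scene 357.0 248.7 270.0 [0.5807 0.2034] [0.5862 0.2031]
scene 438.8 247.8 259.0 [0.5515 0.3676] [0.5571 0.3663]
scene 352.3 225.4 208.0 [0.498  0.1918] [0.504  0.1916]
scene 258.9 206.6 182.0 [ 0.4556 -0.0193] [ 0.4618 -0.0181]
scene 543.4 126.6 230.0 [-0.1251  0.7452] [-0.1152  0.7415]
scene 515.3 124.4 129.0 [-0.1271  0.6645] [-0.1172  0.6613]
scene 443.1 119.6 109.0 [-0.1279  0.4523] [-0.118   0.4505]
scene 385.0 116.0 79.0 [-0.1265  0.2765] [-0.1165  0.2758]
t 46.08 tcp [0.4681 0.0116 0.1732] yaw 10.62 tilt [-0.0023 -0.0002] q6 1.172 F [ 0.1  0.6 -0.2] w 0.0866
 turn units -0.05
 shift now [-0.581  0.682  2.531]
 shift after turn [-0.583  0.68   2.531]
```

The test cartridge now reads (0.582, 0.203) from both cameras, which is in its cell. The loose one is unmoved.

Call:
jog_arm --motion '[-0.58,0.68,0,0,0,0,-1,0,0,0.7,0,0,0,-1,0,0,0.8,0,0,0,-1,0,0,0.7,0,0,0,-1,0,0,0.48,0,0,0,-1,0,0,0,0,0,0,1,0,0,0,0,0,0,1,0,0,0,0,0,0,1,0,0,0,0,0,0,1,0,0,0,0,0,0,1,0,0,0,0,0,0,1,0,0,0,0,0,0,1]'

```text
time: 47.58
position: [0.453, -0.0179, 0.0665]
tool_rot: [0.996, 0.094, 0.001, 0.0]
ft_force: [-0.2, -1.7, 4.8]
grip_width: 0.0433
grip_force: 20.0
```

Call:
jog_arm --motion '[0,0,0,0,0,0,1]'

```text
time: 47.7
position: [0.453, -0.0179, 0.0665]
tool_rot: [0.996, 0.094, 0.001, 0.0]
ft_force: [0.8, -1.5, 6.1]
grip_width: 0.0434
grip_force: 20.0
```

```bash
python3 - <<'E'
from h import *
go([.468,.3526,.19],10.8)
E
```

```text
t 47.7 tcp [ 0.453  -0.0179  0.0665] yaw 10.81 tilt [ 0.0013 -0.0005] q6 1.096 F [ 0.8 -1.5  6.1] w 0.0434
 turn units 0.0
 shift now [ 2.106 -9.028 -3.088]
 shift after turn [ 2.104 -9.029 -3.088]
```

Call:
jog_arm --motion '[0,0,-0.4,0,0,0,1,0,0,-0.7,0,0,0,1,0,0,-0.8,0,0,0,1,0,0,-0.7,0,0,0,1,0,0,-0.5,0,0,0,1]'

```text
time: 48.32
position: [0.4518, -0.0173, 0.1907]
tool_rot: [0.996, 0.094, -0.0, -0.0]
ft_force: [-0.1, -0.3, -2.3]
grip_width: 0.0437
grip_force: 20.0
```

Call:
jog_arm --motion '[0.19,-0.82,0,0,0,0,1,0.19,-0.82,0,0,0,0,1,0.19,-0.82,0,0,0,0,1,0.19,-0.82,0,0,0,0,1,0.19,-0.82,0,0,0,0,1,0.19,-0.82,0,0,0,0,1,0.19,-0.82,0,0,0,0,1,0.19,-0.82,0,0,0,0,1,0.19,-0.82,0,0,0,0,1,0.19,-0.82,0,0,0,0,1,0.19,-0.82,0,0,0,0,1,0,0,0,0,0,0,1]'

```text
time: 49.82
position: [0.4659, 0.3542, 0.189]
tool_rot: [0.995, 0.096, -0.001, -0.0]
ft_force: [-0.5, -0.6, -2.3]
grip_width: 0.0435
grip_force: 20.0
```

```bash
python3 - <<'E'
from h import *
go([.468,.3526,.0705],10.8)
E
```

```text
t 49.83 tcp [0.4659 0.3542 0.189 ] yaw 10.97 tilt [-0.0017 -0.0001] q6 1.838 F [-0.5 -0.6 -2.3] w 0.0435
 turn units 0.04
 shift now [0.045 0.05  2.962]
 shift after turn [0.045 0.05  2.962]
```

Call:
jog_arm --motion '[0.045,0.05,0.5,0,0,0.04,1,0,0,0.7,0,0,0,1,0,0,0.6,0,0,0,1,0,0,0.5,0,0,0,1,0,0,0.3,0,0,0,1,0,0,0,0,0,0,1]'

```text
time: 50.58
position: [0.4681, 0.3499, 0.085]
tool_rot: [0.996, 0.093, -0.002, 0.001]
ft_force: [0.8, -0.4, -2.7]
grip_width: 0.0436
grip_force: 20.0
```

Call:
jog_arm --motion '[0,0,0.15,0,0,0,1,0,0,0.15,0,0,0,1,0,0,0.08,0,0,0,1,0,0,0,0,0,0,1]'

```text
time: 51.08
position: [0.469, 0.3509, 0.0709]
tool_rot: [0.996, 0.093, 0.0, 0.0]
ft_force: [-0.1, 0.4, -1.9]
grip_width: 0.0436
grip_force: 20.0
```

Call:
jog_arm --motion '[0,0,0.02,0,0,0,1,0,0,0,0,0,0,1,0,0,0,0,0,0,-0.5,0,0,0,0,0,0,-0.5,0,0,0,0,0,0,-0.5,0,0,0,0,0,0,-0.5,0,0,-0.5,0,0,0,-0.5,0,0,-0.7,0,0,0,-0.5,0,0,-0.7,0,0,0,-0.5,0,0,-0.7,0,0,0,-0.5,0,0,-0.7,0,0,0,-0.5]'

```text
time: 52.45
position: [0.4689, 0.3507, 0.203]
tool_rot: [0.996, 0.093, -0.0, 0.0]
ft_force: [0.7, -0.5, -0.1]
grip_width: 0.0652
grip_force: 0.0
```

Call:
jog_arm --motion '[-0.3,0.9,-0.3,0,0,0,-0.5,-0.3,0.9,-0.3,0,0,0,-0.5,-0.3,0.9,-0.3,0,0,0,-0.5,-0.3,0.9,0,0,0,0,-0.5,-0.3,0.9,0,0,0,0,-0.5,-0.3,0.9,0,0,0,0,-0.5,0,0,0,0,0,0,-0.5]'

```text
time: 53.32
position: [0.4377, 0.1235, 0.2382]
tool_rot: [0.996, 0.091, -0.0, 0.0]
ft_force: [-0.3, 0.4, 0.9]
grip_width: 0.0652
grip_force: 0.0
```

```bash
python3 - <<'E'
from h import *
o=np.array([.525,.278]); R=Ro.from_euler('z',10.8,degrees=True).as_matrix()[:2,:2]
ims={n:robot.camera(n) for n in("top","scene")}
for n,im in ims.items():
  for c in blobs(im,(75,80,40),(95,255,220),60):
    M=cv2.moments(c); u,v=M["m10"]/M["m00"],M["m01"]/M["m00"]
    if 130<v<300 and u>100: p=ray(n,u,v,.094)[:2]; print(n,round(u,1),round(v,1),p.round(4),"crate",(R.T@(p-o)*1000).round(1))
print(robot.get_obs()["position"])
a=ims["scene"][130:310,60:480]; b=ims["top"][100:275,100:450]
cv2.imwrite("pics/end.png",cv2.resize(np.vstack([a,cv2.resize(b,(420,210))]),None,fx=1.5,fy=1.5))
E
```

```text
top 149.1 239.4 [0.4665 0.349 ] crate [-44.2  80.8]
top 213.4 225.4 [0.4991 0.1916] crate [-41.7 -80. ]
top 141.6 204.3 [0.5528 0.3677] crate [44.1 82.9]
top 208.6 191.8 [0.5819 0.2031] crate [ 41.8 -84.2]
scene 357.1 248.7 [0.5863 0.2032] crate [ 46.2 -85. ]
scene 438.8 247.9 [0.5573 0.3663] crate [48.2 80.7]
scene 352.4 225.4 [0.5041 0.1917] crate [-36.7 -80.8]
scene 425.9 223.7 [0.4718 0.3482] crate [-39.1  78.9]
[0.43838592 0.12531638 0.23827772]
```

View pics/end.png

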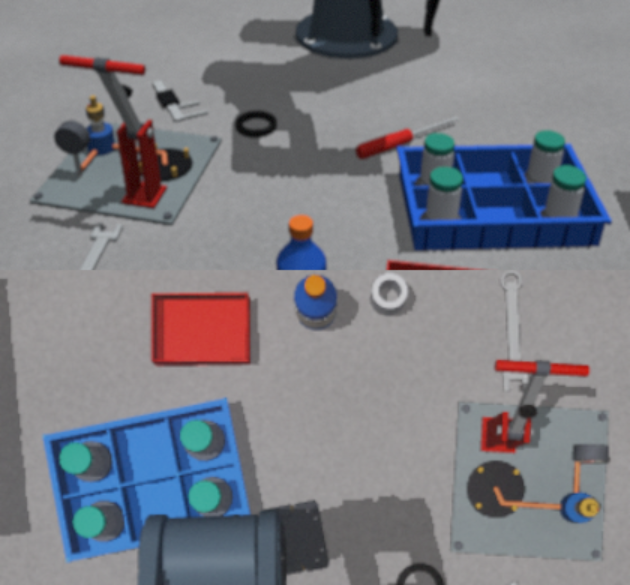

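The final picture shows all four cartridges upright in the corner cells, each within about 6 mm of its cell centre. The clamp is back at its stop, the nut is up, the tip is up and the bench is clear, so I'm handing in.

```bash
python3 -c "
from rig import robot
print(robot.hand_in())"
```

```text
the job is handed in; nothing more can be done
None
```

I vented the valve with the clamp on, swung the clamp back open, stood all four cartridges upright in separate crate cells, and handed the job in at about 53 s; the hand-in call returned no verdict.

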